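# Fetch the sample pot from behind the stain bottles and weigh it

### The arm

A 6-joint arm with a two-finger parallel gripper is mounted at the origin on the work surface. World frame = base frame: x ahead of the robot, y to its left, z up, the work surface at z = 0. Lengths are in m, angles in rad, forces in N, time in s.
With the tool pointing down it reaches from about 0.375 to 0.9 m from the base axis. Payload 3.1 kg.
Tool frame: the origin (TCP) lies at the very end of the fingers, on their centre line; the grasp point (between the pads) lies 19 mm behind it; z points along the fingers, y is the direction in which the jaws open and shut (so a half turn about z gives the same grasp; the last joint's range is limited). The gripper opens to 85 mm and grips with 20 to 120 N. Pads are 22 mm wide; open, the fingers measure 114 mm over their backs; the gripper's body (76 mm by 85 mm) begins 54 mm behind the grasp point. The pads swing forward as they close: fully open they stand 13 mm farther back than shut.
Start: joints at [0.958, 0.527, 1.433, -0, 1.181, -0.178], TCP at [0.263, 0.567, 0.231] pointing down, gripper open.
Joint ranges: [-3.08, 3.08], [-0.75, 2.2], [0.22, 2.44], [-1.43, 4.57], [0, 2.65], [-2.85, 2.85]. Speed limits (rad/s): [2.79, 2.79, 3.14, 3.14, 3.14, 3.14].

### API

Orientations are given as a unit quaternion [w, x, y, z].
In Python, from rig import manip gives the robot as it stands.
- The arm moves only by the tool carry_out, never from a script. Its argument "targets" is one flat list of numbers, 5 for each row, row after row: the gripper command: -1 is fully open, 1 is shut, values between are in proportion, then the shift along the tool's x, y, z in cm, then the turn about the tool's z in degrees. In form: [fingers, x, y, z, roll, fingers, x, y, z, roll, ...]. A call has exactly 5 rows; each row shifts and turns the commanded pose from where the row before left it, along the tool's axes as they then stand; what a row does not reach is not made up. A row lasts 1/8 s, in which the tool goes at most 62.5 mm and 10.7 degrees, less where a joint would pass 70% of its speed; a pose out of reach is approached as far as the arm can. A call is refused whole if a number of a shift passes 6.25 or a number of a turn 10.7, either way. A call with a gripper value outside its range is refused whole. The fingers move at their own pace and stop on an object; "force" is the grip in N (left out, the last holds). Time passes only in rows, so rows that do not move let the fingers close, or fill a call up. It gives the time, the measured TCP pose, the force and the opening at its end, in the units of the state.
- manip.get_state(): the state, without advancing time (a new reading comes with each control period).
- manip.get_image(name): name is "scene" or "top"; returns the picture (420x560x3 uint8, red, green, blue); there is no depth.
- manip.calibration(name): a dict with "fovy" (degrees; the focal length in pixels is half the picture's height over the tangent of half this angle, whatever the lens; pixels are square), "cx", "cy" (the principal point, pixels), "rvec" (rotation vector, rad) and "tvec" (3), from world to camera coordinates, as OpenCV has them. Camera axes: x right, y down, z forward; pixel columns grow to the right and rows downward; lengths in m; the calibration is good to about 2 mm. A picture is of the moment at which its call begins. calibration takes no time and is no camera call.
- manip.job_done(): hands the job in, once; it reports no verdict.
The state is a dict: "time_s": time; "joints": joint angles; "dq": joint speeds; "effort": joint torques, N m; "tcp_pos": TCP position; "orientation": TCP orientation; "ft_force": force on the tool from outside, world axes, zero at the start; "wrist_torque": the same for the moment, N m; "width": finger opening in m.
Only numpy, scipy, OpenCV 4.12 (cv2) and the standard library are available. Lean on these libraries where they do the work, as an engineer would, in place of code of your own. Each camera call takes 0.05 s, during which the arm holds its last target.

### The job

Move the three stain bottles out of the way into the steel spill tray, then fetch the red-lidded sample pot that they hem in and set it centrally on the balance pan. Then put every bottle back in the reagent tray, each on the very place where it stood. Keep everything upright, set things down rather than dropping them, and leave the tip box, tube rack and pipette alone.

Things in the scene. Friction and masses are not known exactly. Their poses are not given: they have to be found in the camera images.
- blue_bottle_mid (a point): blue-capped amber glass bottle, closed, round, 110 mm tall, 0.22 kg, in any of the reagent tray's 3 bottle places. Point: on its axis half-way up (55 mm above the foot); z up. Body 56 mm in diameter up to 66 mm, shoulder, 34 mm neck, then from 86 mm up a cap 44 mm in diameter (cap middle 43 mm above this point), free to grip from any side; the bottle hangs safely from it.
- yellow_bottle_mid (a point): yellow-capped amber glass bottle, closed, round, 110 mm tall, 0.22 kg, in any of the reagent tray's 3 bottle places. Point: on its axis half-way up (55 mm above the foot); z up. Body 56 mm in diameter up to 66 mm, shoulder, 34 mm neck, then from 86 mm up a cap 44 mm in diameter (cap middle 43 mm above this point), free to grip from any side; the bottle hangs safely from it.
- green_bottle_mid (a point): green-capped amber glass bottle, closed, round, 110 mm tall, 0.22 kg, in any of the reagent tray's 3 bottle places. Point: on its axis half-way up (55 mm above the foot); z up. Body 56 mm in diameter up to 66 mm, shoulder, 34 mm neck, then from 86 mm up a cap 44 mm in diameter (cap middle 43 mm above this point), free to grip from any side; the bottle hangs safely from it.
- pot_mid (a point): squat sample pot, 36 mm tall, 0.06 kg: white body 46 mm in diameter, red lid 50 mm in diameter on its upper 14 mm. Point: its centre, 18 mm above its foot; z up. It stands towards the far side of the reagent tray, a bottle on its left, right and near side, each only about 8 mm from it and 74 mm taller.
- reagent_tray: white shallow tray, fixed, 170 mm (its x) by 240 mm (its y), rim 24 mm high, wall and floor 4 mm thick; thin printed rings on its floor where bottles and pot stand (bottles about x -32, y 0; x 34, y +61; x 34, y -61 mm; pot x 30, y 0). Origin: centre of its underside, on the bench; z up.
- spill_tray: empty stainless-steel tray, fixed, 280 mm (its x) by 150 mm (its y), rim 18 mm high, wall and floor 3 mm thick; room for the three bottles in a row along its x. Origin at the centre of its underside on the bench; z up.
- pan (a point): centre of the top of the balance's round steel pan, 120 mm in diameter, rigid, 70 mm above the bench; z up. The balance is a white box fixed on the bench, 250 mm (its x) by 180 mm (its y), 56 mm high; pan centre 30 mm from the box centre towards +x, display and keys up to 68 mm high at the -x end.
- tip_box: bystander: closed pipette-tip box, grey with a light blue lid, 82 x 120 x 58 mm, loose. Origin at the centre of its underside. Leave it alone.
- tube_rack: bystander: white rack 70 x 150 x 52 mm with six blue-capped tubes, 98 mm high over the caps, loose. Origin at the centre of its underside. Leave it alone.
- pipette: bystander: white hand pipette lying on the bench along its y, 250 mm long, up to 30 mm high, orange button at its +y end, loose. Origin on its underside near the middle. Leave it alone.
There are look-alikes about, which are no part of the job. Leave any turquoise look-alike of the part that bears yellow_bottle_mid alone.

How it is judged:
On the way, in this order (a step that is already met when the one before it is completed fails the run):
1. all three bottles stand upright in the spill tray, let go (x of blue_bottle_mid in the frame of spill_tray between -0.113 and 0.113 m and y of blue_bottle_mid in the frame of spill_tray between -0.048 and 0.048 m and z of each of blue_bottle_mid, yellow_bottle_mid, green_bottle_mid in the frame of spill_tray below 0.066 m and angle between each of blue_bottle_mid, yellow_bottle_mid, green_bottle_mid's own z axis and vertical below 0.12 rad and contact force between the fingers and blue_bottle below 0.05 N and x of yellow_bottle_mid in the frame of spill_tray between -0.113 and 0.113 m and y of yellow_bottle_mid in the frame of spill_tray between -0.048 and 0.048 m and contact force between the fingers and yellow_bottle below 0.05 N and x of green_bottle_mid in the frame of spill_tray between -0.113 and 0.113 m and y of green_bottle_mid in the frame of spill_tray between -0.048 and 0.048 m and contact force between the fingers and green_bottle below 0.05 N), for 0.2 s.
2. the pot stands upright on the balance pan, centred, let go (horizontal distance between pot_mid and pan below 0.015 m and z of pot_mid in the frame of pan between 0.012 and 0.024 m and angle between pot_mid's own z axis and vertical below 0.12 rad and contact force between the fingers and pot below 0.05 N and linear speed of pot below 0.02 m/s), for 0.2 s.
At the end, for the whole second after the job is handed in: The pot stands upright and still on the balance pan, its axis within 15 mm of the pan's centre; each of the three bottles stands upright and still in the reagent tray, within 15 mm of where it stood at the start; all are released (all of step 2 and distance of each of blue_bottle_mid, yellow_bottle_mid, green_bottle_mid from where it was at the start of the episode below 0.015 m and angle between each of blue_bottle_mid, yellow_bottle_mid, green_bottle_mid's own z axis and vertical below 0.1 rad and contact force between the fingers and blue_bottle below 0.05 N and linear speed of each of blue_bottle, yellow_bottle, green_bottle below 0.02 m/s and contact force between the fingers and yellow_bottle below 0.05 N and contact force between the fingers and green_bottle below 0.05 N); the robot touches nothing.
It fails at once if a bottle or the pot is tipped by more than about 35 degrees (angle between any of blue_bottle_mid, yellow_bottle_mid, green_bottle_mid, pot_mid's own z axis and vertical above 0.6 rad).
It fails at once if a bottle or the pot is dropped (falls free faster than 0.6 m/s, as from about 2 cm) ((linear speed of blue_bottle above 0.6 m/s and contact force between the fingers and blue_bottle below 0.02 N) or (linear speed of yellow_bottle above 0.6 m/s and contact force between the fingers and yellow_bottle below 0.02 N) or (linear speed of green_bottle above 0.6 m/s and contact force between the fingers and green_bottle below 0.02 N) or (linear speed of pot above 0.6 m/s and contact force between the fingers and pot below 0.02 N)).
It fails at once if the tip box, tube rack or pipette is shifted by more than 20 mm (distance of any of tip_box, tube_rack, pipette from where it was at the start of the episode above 0.02 m).
It also fails if it takes over 147 s, if anything falls off the work surface, if the arm or the gripper's body presses on something with over 40 N, if the wrist force passes 120 N, or if a joint passes its speed limit or range.

## Working session

There is one attempt and no reset: what is moved stays moved. The work goes in short steps, Python scripts to look and compute and a tool call to move; the robot and the scene stay as the last step left them, time stands still between calls to the robot, and variables do not carry over. Pictures are saved under pics/ and viewed, and the job is handed in when it is done.

Besides the shell and the picture viewer there is one more tool, called after "Call:" as name(argument=value, ...) on one line, values as JSON. carry_out: Moves the arm, as the interface text tells. Its arguments: {"type":"object","properties":{"targets":{"type":"array","items":{"type":"number"}},"force":{"type":"number"}},"required":["targets"]}

```bash
mkdir -p pics; ls; python3 - <<'E'
from rig import manip
import cv2
s=manip.get_state(); print(s)
for n in("scene","top"):
    cv2.imwrite(f"pics/{n}0.png",manip.get_image(n)[:,:,::-1]); print(n,manip.calibration(n))
E
```

```text
pics
{'time_s': 0.0, 'joints': array([ 9.57471316e-01,  5.28485532e-01,  1.43394438e+00, -1.07115686e-05,
        1.18138693e+00, -1.78480020e-01]), 'dq': array([0.00071749, 0.00063548, 0.00013036, 0.00113536, 0.00019171,
       0.00211594]), 'effort': array([ 5.38055974e-04, -4.42353737e+01, -1.78026330e+01, -1.69720852e-04,
        8.37694213e-03, -6.84797072e-07]), 'tcp_pos': array([0.2628275 , 0.56623897, 0.23030834]), 'orientation': array([-4.24299413e-04,  2.15711397e-01,  9.76456531e-01, -1.02798168e-03]), 'ft_force': array([ 0.25657856, -0.44341106, -0.73086814]), 'wrist_torque': array([ 0.01060129,  0.01731829, -0.032546  ]), 'width': 0.08503943115387819}
scene {'fovy': 56.4354664994129, 'cx': 271.0311149105061, 'cy': 214.3477261179297, 'rvec': array([ 2.31065002,  0.8730431 , -0.33276275]), 'tvec': array([-0.40153277, -0.24606273,  1.20930547])}
top {'fovy': 50.257202227936304, 'cx': 276.4270983528156, 'cy': 208.77896331780536, 'rvec': array([ 2.16440772, -2.1646516 ,  0.12873684]), 'tvec': array([-0.00302968,  0.56911169,  1.23175144])}
```

View pics/scene0.png

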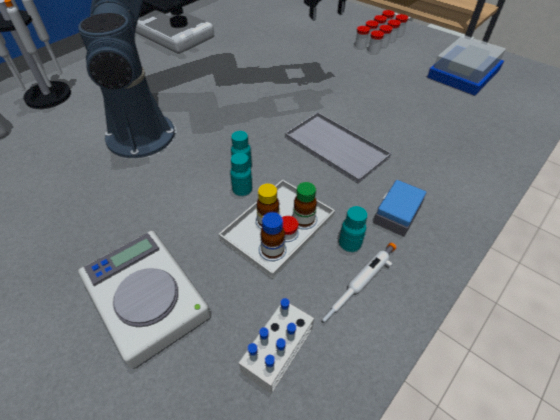

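View pics/top0.png

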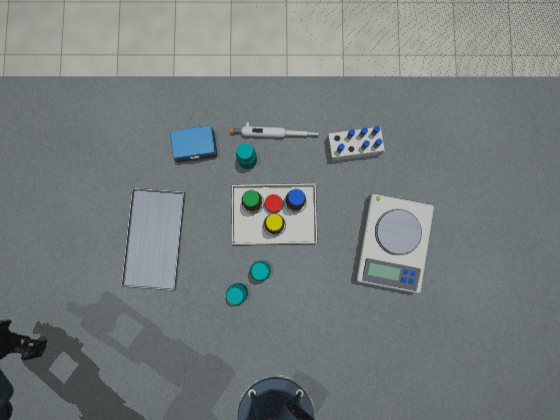

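The scene view shows the caps at yellow (267,192), green (306,190), blue (272,222) and the red lid at (290,225). In the top view, what could be mistaken:
- **Blue bottle:** blue cap at (296,199). Also blue are the tube caps around (358,140) and the tip box at (193,143).
- **Yellow bottle:** yellow cap at (275,223). Its turquoise look-alikes are at (246,156), (260,271) and (236,294).
- **Green bottle:** green cap at (252,200), against the same turquoise bottles.
- **Pot:** red lid at (274,203). The red-capped vials in the far corner of the scene view, near (385,30), are not it.

I choose the four standing in the white tray.

```bash
cat > h.py <<'E'
from rig import manip
import cv2, numpy as np
class Cam:
    def __init__(s,n):
        c=manip.calibration(n); s.R=cv2.Rodrigues(c['rvec'])[0]; s.t=c['tvec']
        f=210/np.tan(np.radians(c['fovy'])/2); s.K=np.array([[f,0,c['cx']],[0,f,c['cy']],[0,0,1]])
        s.C=-s.R.T@s.t; s.rv=c['rvec']
    def plane(s,uv,z):
        d=s.R.T@np.linalg.inv(s.K)@np.array([uv[0],uv[1],1.]); return s.C+d*(z-s.C[2])/d[2]
    def proj(s,p): 
        q=s.K@(s.R@np.asarray(p,float)+s.t); return q[:2]/q[2]
def load(f): return cv2.imread(f)
def blobs(img,lo,hi,amin=40):
    m=cv2.inRange(cv2.cvtColor(img,cv2.COLOR_BGR2HSV),lo,hi)
    n,l,st,c=cv2.connectedComponentsWithStats(m); return [(tuple(st[i]),c[i].round(1)) for i in range(1,n) if st[i][4]>=amin]
HS=dict(red=((0,150,90),(8,255,255)),yel=((20,150,90),(32,255,255)),grn=((50,150,40),(75,255,255)),blu=((112,150,60),(125,255,255)),turq=((80,120,50),(95,255,255)))
E
python3 - <<'E'
from h import *
for n in("top","scene"):
    im=load(f"pics/{n}0.png"); print(n,Cam(n).C.round(3))
    for k,(lo,hi) in HS.items(): print(k,blobs(im,lo,hi))
im=load("pics/top0.png")
a=cv2.resize(im[170:260,215:335],None,fx=5,fy=5,interpolation=cv2.INTER_CUBIC); cv2.imwrite("pics/crop_top.png",a)
im=load("pics/scene0.png")
a=cv2.resize(im[170:280,215:345],None,fx=5,fy=5,interpolation=cv2.INTER_CUBIC); cv2.imwrite("pics/crop_sc.png",a)
E
```

```text
top [0.425 0.002 1.289]
red [((np.int32(265), np.int32(195), np.int32(17), np.int32(17), np.int32(236)), array([273.1, 202.8]))]
yel [((np.int32(265), np.int32(213), np.int32(18), np.int32(18), np.int32(238)), array([273.8, 221.9]))]
grn [((np.int32(243), np.int32(191), np.int32(16), np.int32(16), np.int32(204)), array([250.5, 198.3]))]
blu []
turq [((np.int32(236), np.int32(143), np.int32(21), np.int32(26), np.int32(408)), array([245.8, 155.5])), ((np.int32(250), np.int32(261), np.int32(21), np.int32(20), np.int32(330)), array([260. , 270.5])), ((np.int32(226), np.int32(283), np.int32(22), np.int32(22), np.int32(364)), array([236.5, 293.8]))]
scene [ 0.949 -0.451  0.762]
red [((np.int32(357), np.int32(10), np.int32(37), np.int32(24), np.int32(290)), array([375.7,  20.9])), ((np.int32(371), np.int32(14), np.int32(37), np.int32(25), np.int32(323)), array([389.3,  25.7])), ((np.int32(283), np.int32(216), np.int32(16), np.int32(18), np.int32(214)), array([289.8, 224.2]))]
yel [((np.int32(258), np.int32(183), np.int32(19), np.int32(21), np.int32(310)), array([267.1, 193. ]))]
grn [((np.int32(297), np.int32(182), np.int32(19), np.int32(20), np.int32(300)), array([305.7, 191.7]))]
blu []
turq [((np.int32(230), np.int32(131), np.int32(22), np.int32(65), np.int32(1198)), array([240.6, 163.6])), ((np.int32(339), np.int32(206), np.int32(28), np.int32(46), np.int32(954)), array([353.2, 228.9]))]
```

View pics/crop_top.png

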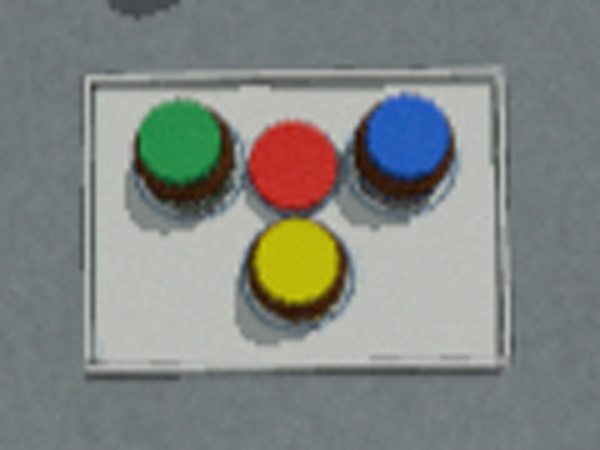

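View pics/crop_sc.png

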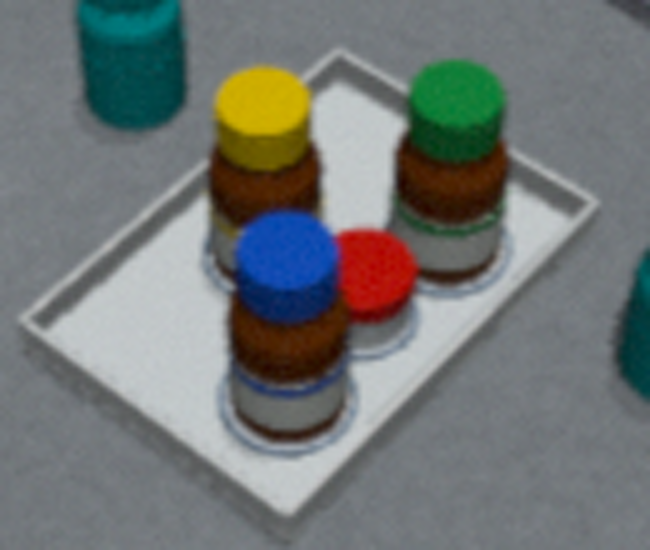

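The crops confirm the choice. Blue, yellow and green amber bottles stand close round the red-lidded pot, inside the white tray. The turquoise ones stand outside it.

```bash
cat >> h.py <<'E'
HS['blu']=((106,150,120),(118,255,255))
E
python3 - <<'E'
from h import *
T=Cam("top");S=Cam("scene")
it=load("pics/top0.png");isc=load("pics/scene0.png")
def big(im,k,roi):
    x0,y0,x1,y1=roi
    m=cv2.inRange(cv2.cvtColor(im,cv2.COLOR_BGR2HSV),*HS[k]); z=np.zeros_like(m); z[y0:y1,x0:x1]=m[y0:y1,x0:x1]
    cs=cv2.findContours(z,cv2.RETR_EXTERNAL,cv2.CHAIN_APPROX_NONE)[0]; return max(cs,key=cv2.contourArea)
for k,zt in(("yel",.114),("grn",.114),("blu",.114),("red",.040)):
    c=big(it,k,(225,175,325,250)); (u,v),r=cv2.minEnclosingCircle(c); p=T.plane((u,v),zt)
    m=cv2.moments(c); u2,v2=m['m10']/m['m00'],m['m01']/m['m00']
    # full 3d cap outline centroid in scene: centre of cap approx zt-12mm (7 for pot)
    c2=big(isc,k,(210,165,350,285)); (a,b),w,h=(lambda x,y,w,h:((x+w/2-.5,y+h/2-.5),w,h))(*cv2.boundingRect(c2))
    zm=zt-.012 if k!="red" else zt-.007
    print(k,"top px",round(u,1),round(v,1),"r",round(r,1),p.round(4),T.plane((u2,v2),zt).round(4),"| scene",a,b,S.plane((a,b),zm).round(4))
# trays
g=cv2.cvtColor(it,cv2.COLOR_BGR2GRAY); hsv=cv2.cvtColor(it,cv2.COLOR_BGR2HSV)
cv2.imwrite("pics/sp.png",cv2.resize(it[175:305,110:200],None,fx=4.5,fy=4.5,interpolation=cv2.INTER_CUBIC))
cv2.imwrite("pics/bal.png",cv2.resize(it[185:300,345:445],None,fx=5,fy=5,interpolation=cv2.INTER_CUBIC))
E
```

```text
yel top px 273.8 221.8 r 8.8 [0.5253 0.0042 0.114 ] [0.525  0.0042 0.114 ] | scene 267.0 193.0 [0.5244 0.002  0.102 ]
grn top px 250.5 198.1 r 8.1 [0.5883 0.0659 0.114 ] [0.5878 0.0659 0.114 ] | scene 306.0 191.5 [0.5893 0.0649 0.102 ]
blu top px 296.0 196.9 r 8.0 [ 0.5915 -0.0547  0.114 ] [ 0.5917 -0.0548  0.114 ] | scene 271.5 220.0 [ 0.5857 -0.0515  0.102 ]
red top px 273.2 202.8 r 8.7 [0.5852 0.006  0.04  ] [0.5851 0.0063 0.04  ] | scene 290.5 224.5 [0.591  0.0097 0.033 ]
```

View pics/sp.png

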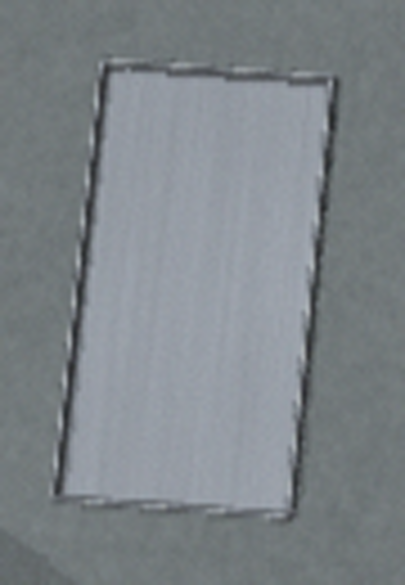

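View pics/bal.png

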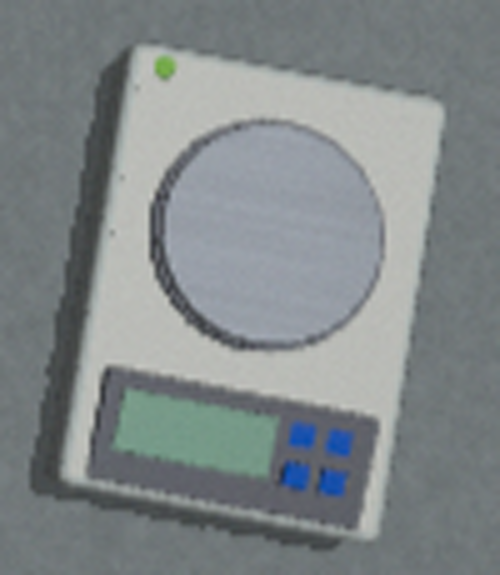

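```bash
python3 - <<'E'
from h import *
T=Cam("top");S=Cam("scene")
f=lambda x,y,s,ox,oy:((x+.5)/s-.5+ox,(y+.5)/s-.5+oy)
P=[T.plane(f(x,y,4.5,110,175),.018) for x,y in((105,62),(337,78),(293,517),(57,495))]
P=np.array(P);print(P.round(4),P.mean(0).round(4)); a=(P[0]+P[1]-P[2]-P[3])/2; print("axis",a,np.linalg.norm(a), np.linalg.norm((P[0]+P[3]-P[1]-P[2])/2))
p=T.plane(f(273.5,234.5,5,345,185),.07);print("pan",p.round(4), S.proj(p).round(1))
im=load("pics/scene0.png"); cv2.circle(im,tuple(int(v) for v in S.proj(p).round()),1,(0,0,255),-1)
c=T.plane(f(273.5,234.5,5,345,185),.07)
for q in P: cv2.circle(im,tuple(int(v) for v in S.proj(q).round()),1,(0,0,255),-1)
for uv in ((246,150),(260,271),(236,294)): print("turq",T.plane(uv,.11).round(3))
e=cv2.ellipse2Poly((0,0),(1,1),0,0,1,1)
th=np.linspace(0,6.28,60)
for t in th: cv2.circle(im,tuple(int(v) for v in S.proj(p+[.06*np.cos(t),.06*np.sin(t),0]).round()),0,(0,255,255),-1)
cv2.imwrite("pics/chk.png",np.hstack([cv2.resize(im[255:335,100:190],None,fx=4,fy=4),cv2.resize(im[105:185,280:395],None,fx=3.5,fy=4)]))
E
```

```text
[[0.6296 0.4083 0.018 ]
 [0.6193 0.2603 0.018 ]
 [0.3436 0.2813 0.018 ]
 [0.3571 0.4282 0.018 ]] [0.4874 0.3445 0.018 ]
axis [ 0.27410545 -0.0204525   0.        ] 0.274867423797914 0.147932039105701
pan [ 0.5025 -0.338   0.07  ] [144.5 293. ]
turq [0.719 0.079 0.11 ]
turq [0.397 0.04  0.11 ]
turq [0.338 0.102 0.11 ]
```

View pics/chk.png

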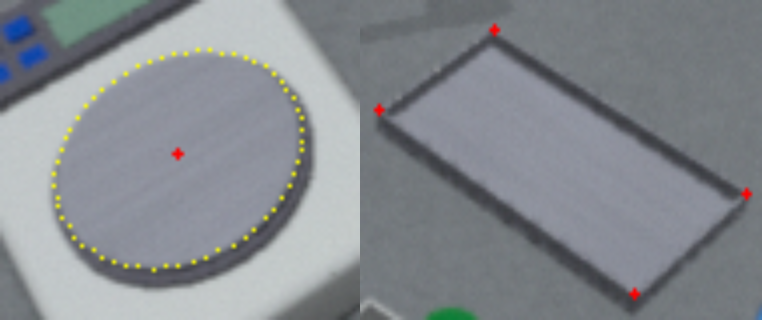

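Call:
carry_out(targets=[-1,0,0,0,-8.3,-1,0,0,0,-8.3,-1,0,0,0,-8.3,-1,-2,-5,0,0,-1,-2,-5,0,0], force=40)

```text
time_s: 0.72
tcp_pos: [0.3031, 0.4658, 0.2307]
orientation: [-0.0, -0.001, 1.0, -0.0]
ft_force: [0.9, -0.5, -0.3]
width: 0.0857
```

Call:
carry_out(targets=[-1,-2.2,-4.6,0,0,-1,-2.2,-4.6,0,0,-1,-2.2,-4.6,0,0,-1,-2.2,-4.6,0,0,-1,-2.2,-4.6,0,0])

```text
time_s: 1.35
tcp_pos: [0.4135, 0.2353, 0.2312]
orientation: [-0.0, 0.0, 1.0, -0.0]
ft_force: [0.6, 1.3, -0.1]
width: 0.0855
```

Call:
carry_out(targets=[-1,-2.2,-4.6,0,0,-1,-2.2,-4.6,0,0,-1,-2.2,-4.6,0,0,-1,-2.2,-4.6,0,0,-1,-2.2,-4.6,0,0])

```text
time_s: 1.98
tcp_pos: [0.5234, 0.0052, 0.231]
orientation: [-0.0, 0.0, 1.0, 0.0]
ft_force: [1.1, 0.8, -0.4]
width: 0.0853
```

Call:
carry_out(targets=[-1,-0.15,-0.1,4,0,-1,0,0,4,0,-1,0,0,4,0,-1,0,0,3,0,-1,0,0,0,0])

```text
time_s: 2.6
tcp_pos: [0.5226, 0.0061, 0.0791]
orientation: [-0.003, 0.0, 1.0, 0.001]
ft_force: [-0.6, -0.3, 0.8]
width: 0.0854
```

```bash
python3 - <<'E'
from h import *
print(manip.get_state()['tcp_pos'])
a=manip.get_image("scene")[:,:,::-1];b=manip.get_image("top")[:,:,::-1]
cv2.imwrite("pics/y1.png",np.hstack([cv2.resize(a[150:280,200:345],None,fx=2.7,fy=4),cv2.resize(b[150:280,200:345],None,fx=2.7,fy=4)]))
E
```

```text
[0.52259677 0.00610372 0.07913326]
```

View pics/y1.png

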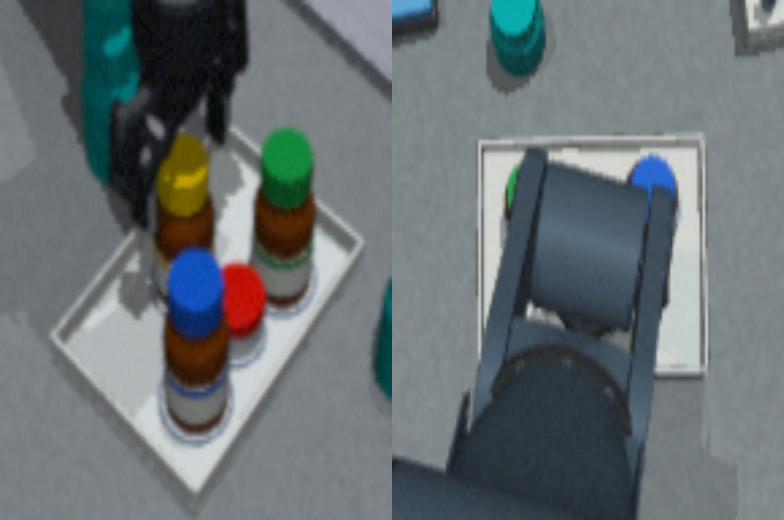

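The left finger is at crop (140,160) and the right at (215,110), either side of the yellow cap at (182,175). I'll close on it.

Call:
carry_out(targets=[1,0,0,0,0,1,0,0,0,0,1,0,0,0,0,1,0,0,0,0,1,0,0,0,0])

```text
time_s: 3.32
tcp_pos: [0.5255, 0.0055, 0.0826]
orientation: [0.001, 0.0, 1.0, -0.0]
ft_force: [-0.5, -0.9, 6.6]
width: 0.043
```

```bash
python3 - <<'E'
from h import *
s=manip.get_state();print(s['tcp_pos'],s['width'],s['ft_force'],s['time_s'])
a=manip.get_image("scene")[:,:,::-1]
cv2.imwrite("pics/y2.png",cv2.resize(a[100:280,180:345],None,fx=3.3,fy=3.3))
s=manip.get_state();print(s['tcp_pos'],s['width'],s['ft_force'])
E
```

```text
[0.52547074 0.00549499 0.08255   ] 0.04299029907106749 [-0.52101381 -0.94621496  6.57008274] 3.325
[0.52551068 0.00550016 0.08257676] 0.04291415404611251 [-0.68999294 -0.83638929  6.30905942]
```

View pics/y2.png

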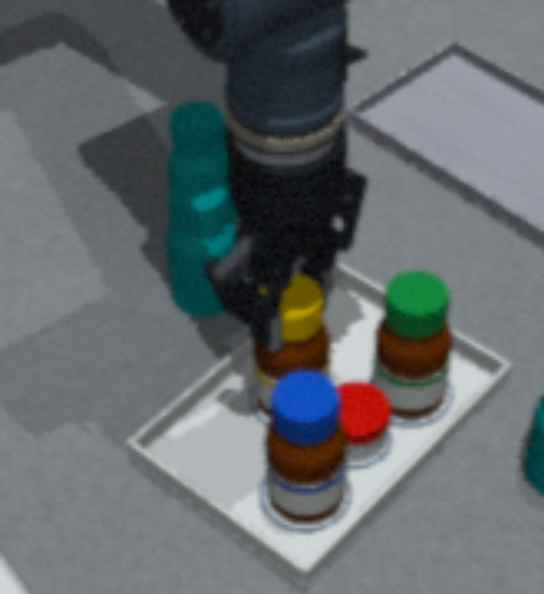

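Yellow is gripped, with the finger opening at 43 mm and the jaws at crop (275,310). Lift.

Call:
carry_out(targets=[1,0,0,-0.5,0,1,0,0,-2,0,1,0,0,-4,0,1,0,0,-4,0,1,0,0,-3,0])

```text
time_s: 4.0
tcp_pos: [0.5243, 0.0059, 0.2177]
orientation: [0.0, 0.0, 1.0, 0.0]
ft_force: [-0.1, 0.1, -2.7]
width: 0.0432
```

Call:
carry_out(targets=[1,1.2,3.5,0,0,1,1.2,3.5,0,0,1,1.2,3.5,0,0,1,1.2,3.5,0,0,1,1.2,3.5,0,0])

```text
time_s: 4.62
tcp_pos: [0.4634, 0.1818, 0.216]
orientation: [-0.001, 0.0, 1.0, -0.0]
ft_force: [0.8, 0.3, -1.9]
width: 0.043
```

Call:
carry_out(targets=[1,1.2,3.5,0,0,1,1.2,3.5,0,0,1,1.2,3.5,0,0,1,1.2,3.5,0,0,1,0.8,2,0,0])

```text
time_s: 5.25
tcp_pos: [0.4072, 0.3421, 0.2159]
orientation: [-0.001, -0.001, 1.0, -0.0]
ft_force: [0.3, 0.1, -2.4]
width: 0.0427
```

Call:
carry_out(targets=[1,0,0.8,3,0,1,0,0,4,0,1,0,0,4,0,1,0,0,1.5,0,1,0,0,0,0])

```text
time_s: 5.88
tcp_pos: [0.4081, 0.3485, 0.0906]
orientation: [-0.001, 0.0, 1.0, -0.001]
ft_force: [0.2, -0.2, -2.7]
width: 0.0432
```

Call:
carry_out(targets=[1,0,0,0.3,0,1,0,0,0.3,0,1,0,0,0.2,0,1,0,0,0.1,0,1,0,0,0,0])

```text
time_s: 6.5
tcp_pos: [0.4087, 0.3488, 0.0824]
orientation: [0.0, 0.0, 1.0, 0.0]
ft_force: [1.0, 0.3, -2.5]
width: 0.0431
```

Call:
carry_out(targets=[1,0,0,0.1,0,1,0,0,0,0,1,0,0,0.1,0,1,0,0,0,0,1,0,0,0,0])

```text
time_s: 7.12
tcp_pos: [0.4091, 0.3488, 0.0816]
orientation: [0.001, 0.0, 1.0, 0.0]
ft_force: [-0.8, -2.2, 8.2]
width: 0.0432
```

Contact: the force went from -2.5 to +8 N. Release and go up.

Call:
carry_out(targets=[0.2,0,0,0,0,-0.3,0,0,0,0,-1,0,0,0,0,-1,0,0,0,0,-1,0,0,0,0])

```text
time_s: 7.75
tcp_pos: [0.4086, 0.3488, 0.0801]
orientation: [-0.0, 0.0, 1.0, -0.0]
ft_force: [0.5, 0.8, 0.7]
width: 0.0855
```

Call:
carry_out(targets=[-1,0,0,-1,0,-1,0,0,-3,0,-1,0,0,-4,0,-1,0,0,-4,0,-1,0,0,-2.8,0])

```text
time_s: 8.38
tcp_pos: [0.4091, 0.3491, 0.231]
orientation: [0.001, 0.0, 1.0, 0.001]
ft_force: [0.4, -0.2, -0.1]
width: 0.0854
```

```bash
python3 - <<'E'
from h import *
s=manip.get_state();print(s['tcp_pos'],s['width'])
a=manip.get_image("scene")[:,:,::-1]
cv2.imwrite("pics/y3.png",cv2.resize(a[60:280,180:420],None,fx=2.7,fy=2.7))
E
```

```text
[0.40911905 0.34910058 0.23098151] 0.08535558854232803
```

View pics/y3.png

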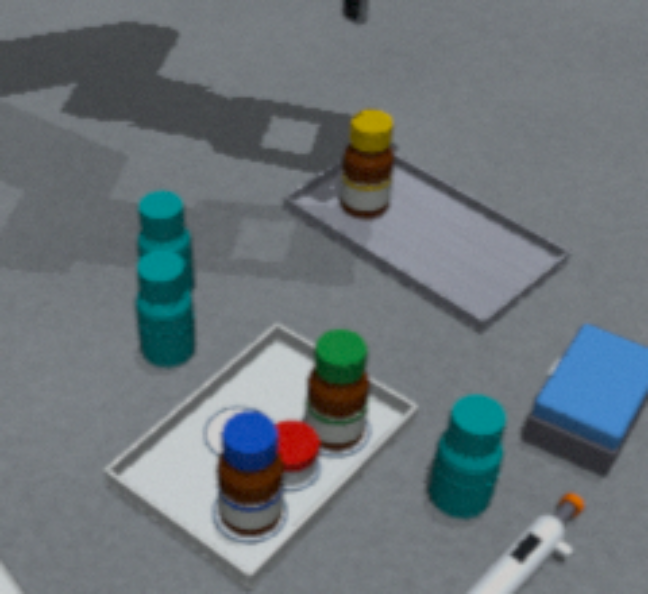

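The picture shows yellow standing upright in the near end of the spill tray, at crop (368,175). The ring it left is empty. Next is green.

Call:
carry_out(targets=[-1,-2.2,-3.5,0,0,-1,-2.2,-3.5,0,0,-1,-2.2,-3.5,0,0,-1,-2.2,-3.5,0,0,-1,-2.2,-3.5,0,0])

```text
time_s: 9.05
tcp_pos: [0.519, 0.1726, 0.2284]
orientation: [0.0, 0.0, 1.0, 0.0]
ft_force: [0.3, 0.3, 0.1]
width: 0.0856
```

Call:
carry_out(targets=[-1,-2.3,-3.6,0,0,-1,-2.3,-3.6,0,0,-1,-2.3,-3.6,0,0,-1,0,0,0,0,-1,0,0,0,0])

```text
time_s: 9.68
tcp_pos: [0.5868, 0.0661, 0.228]
orientation: [-0.001, 0.0, 1.0, 0.0]
ft_force: [-0.3, 0.0, 0.0]
width: 0.085
```

Call:
carry_out(targets=[-1,-0.1,0,4,0,-1,0,0,4,0,-1,0,0,4,0,-1,0,0,2.6,0,-1,0,0,0,0])

```text
time_s: 10.3
tcp_pos: [0.586, 0.0673, 0.0805]
orientation: [-0.003, -0.001, 1.0, 0.0]
ft_force: [0.2, -0.7, 0.2]
width: 0.0859
```

Call:
carry_out(targets=[1,0,0,0,0,1,0,0,0,0,1,0,0,0,0,1,0,0,0,0,1,0,0,0,0])

```text
time_s: 10.92
tcp_pos: [0.5896, 0.0659, 0.0841]
orientation: [0.001, 0.0, 1.0, 0.0]
ft_force: [-0.1, 0.9, 6.7]
width: 0.0428
```

Call:
carry_out(targets=[1,0,0,-0.5,0,1,0,0,-2,0,1,0,0,-4,0,1,0,0,-4,0,1,0,0,-3,0])

```text
time_s: 11.55
tcp_pos: [0.5885, 0.0656, 0.2188]
orientation: [0.0, 0.0, 1.0, -0.0]
ft_force: [0.4, 0.1, -2.3]
width: 0.043
```

Call:
carry_out(targets=[1,1.3,3.5,0,0,1,1.3,3.5,0,0,1,1.3,3.5,0,0,1,1.3,3.5,0,0,1,1.3,3.5,0,0])

```text
time_s: 12.18
tcp_pos: [0.5226, 0.2416, 0.217]
orientation: [-0.001, 0.0, 1.0, -0.0]
ft_force: [-0.3, 0.6, -3.2]
width: 0.0429
```

Call:
carry_out(targets=[1,1.3,3.5,0,0,1,1.3,3.5,0,0,1,1.1,3.3,0,0,1,0,0,3,0,1,0,0,3,0])

```text
time_s: 12.8
tcp_pos: [0.4861, 0.3443, 0.1568]
orientation: [0.0, -0.001, 1.0, -0.0]
ft_force: [0.5, -1.0, -2.4]
width: 0.0429
```

Call:
carry_out(targets=[1,0,0,4,0,1,0,0,2,0,1,0,0,0.5,0,1,0,0,0.3,0,1,0,0,0.2,0])

```text
time_s: 13.42
tcp_pos: [0.4874, 0.3441, 0.0882]
orientation: [0.001, 0.0, 1.0, 0.0]
ft_force: [0.1, -0.7, -2.7]
width: 0.0431
```

Call:
carry_out(targets=[1,0,0,0.1,0,1,0,0,0,0,1,0,0,0.1,0,1,0,0,0,0,1,0,0,0,0])

```text
time_s: 14.05
tcp_pos: [0.4866, 0.3438, 0.0853]
orientation: [-0.0, 0.0, 1.0, -0.0]
ft_force: [1.3, -0.3, -2.6]
width: 0.0429
```

Call:
carry_out(targets=[1,0,0,0.1,0,1,0,0,0,0,1,0,0,0.1,0,1,0,0,0,0,1,0,0,0.05,0])

```text
time_s: 14.68
tcp_pos: [0.4867, 0.3438, 0.0832]
orientation: [-0.0, 0.0, 1.0, -0.0]
ft_force: [-1.4, -0.2, 2.3]
width: 0.0428
```

Contact. Release and retreat.

Call:
carry_out(targets=[0.2,0,0,0,0,-0.3,0,0,0,0,-1,0,0,0,0,-1,0,0,0,0,-1,0,0,0,0])

```text
time_s: 15.3
tcp_pos: [0.4867, 0.3438, 0.0828]
orientation: [0.0, 0.0, 1.0, 0.0]
ft_force: [0.4, -0.6, 0.4]
width: 0.0853
```

Call:
carry_out(targets=[-1,0,0,-1,0,-1,0,0,-3,0,-1,0,0,-4,0,-1,0,0,-4,0,-1,0,0,-2.5,0])

```text
time_s: 15.92
tcp_pos: [0.4874, 0.3442, 0.2309]
orientation: [0.002, 0.0, 1.0, 0.001]
ft_force: [-0.3, 0.6, -1.0]
width: 0.0857
```

Call:
carry_out(targets=[-1,-1,-4,0,0,-1,-1,-4,0,0,-1,-1,-4,0,0,-1,-1,-4,0,0,-1,-1,-4,0,0])

```text
time_s: 16.55
tcp_pos: [0.5369, 0.1425, 0.2286]
orientation: [0.001, 0.0, 1.0, 0.0]
ft_force: [0.5, -0.2, -0.6]
width: 0.0853
```

Call:
carry_out(targets=[-1,-1,-4,0,0,-1,-1,-4,0,0,-1,-1,-4,0,0,-1,-1.2,-4,0,0,-1,-1.2,-4,0,0])

```text
time_s: 17.18
tcp_pos: [0.5909, -0.0576, 0.2286]
orientation: [0.0, 0.0, 1.0, -0.0]
ft_force: [-0.1, 0.4, 0.1]
width: 0.0856
```

```bash
python3 - <<'E'
from h import *
s=manip.get_state();print(s['tcp_pos'],s['width'])
a=manip.get_image("scene")[:,:,::-1]
cv2.imwrite("pics/g3.png",cv2.resize(a[60:280,180:420],None,fx=2.7,fy=2.7))
s=manip.get_state();print(s['tcp_pos'],s['width'])
E
```

```text
[ 0.59089245 -0.05757304  0.22863494] 0.08557932211307324
[ 0.59337714 -0.06319859  0.22882984] 0.08531662606265412
```

View pics/g3.png

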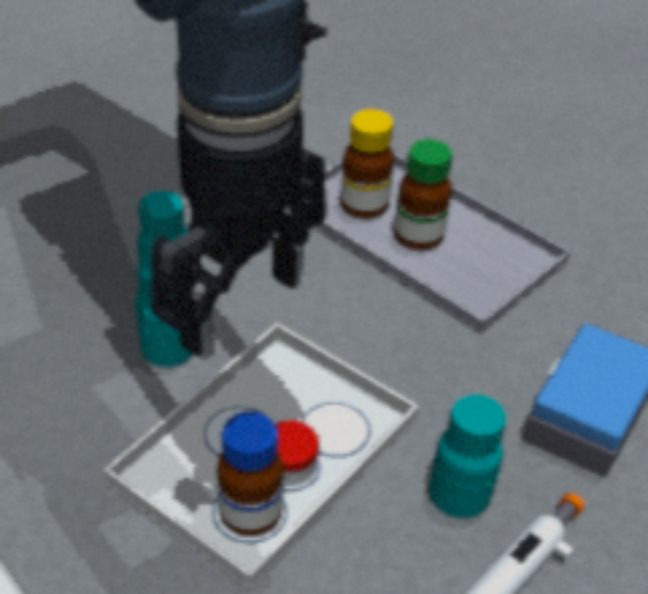

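Green stands upright mid-tray at crop (423,190), and the gripper hangs above blue. Let the arm settle before correcting.

Call:
carry_out(targets=[-1,0,0,0,0,-1,0,0,0,0,-1,0,0,2,0,-1,0,0,0,0,-1,0,0,0,0])

```text
time_s: 17.85
tcp_pos: [0.5906, -0.0554, 0.2083]
orientation: [0.0, -0.001, 1.0, -0.0]
ft_force: [0.6, 0.0, -0.0]
width: 0.0853
```

Fine. Go down 12.5.

Call:
carry_out(targets=[-1,0,0,4,0,-1,0,0,4,0,-1,0,0,3,0,-1,0,0,1.5,0,-1,0,0,0,0])

```text
time_s: 18.48
tcp_pos: [0.5905, -0.056, 0.0826]
orientation: [-0.0, -0.0, 1.0, 0.0]
ft_force: [0.3, 0.1, 0.3]
width: 0.0851
```

Call:
carry_out(targets=[1,0,0,0,0,1,0,0,0,0,1,0,0,0,0,1,0,0,0,0,1,0,0,0,0])

```text
time_s: 19.1
tcp_pos: [0.5915, -0.0563, 0.0842]
orientation: [0.001, 0.0, 1.0, -0.0]
ft_force: [-1.0, 0.8, 6.4]
width: 0.0433
```

Call:
carry_out(targets=[1,0,0,-0.5,0,1,0,0,-2,0,1,0,0,-4,0,1,0,0,-4,0,1,0,0,-3,0])

```text
time_s: 19.73
tcp_pos: [0.5905, -0.0563, 0.2193]
orientation: [0.0, 0.0, 1.0, -0.0]
ft_force: [0.2, 0.3, -2.3]
width: 0.0429
```

Call:
carry_out(targets=[1,0.2,4,0,0,1,0.2,4,0,0,1,0.2,4,0,0,1,0.2,4,0,0,1,0.2,4,0,0])

```text
time_s: 20.35
tcp_pos: [0.5799, 0.1449, 0.2174]
orientation: [-0.001, 0.0, 1.0, -0.0]
ft_force: [0.3, 0.1, -2.7]
width: 0.0429
```

Call:
carry_out(targets=[1,0.3,4,0,0,1,0.3,4,0,0,1,0.3,4,0,0,1,0.3,4,0,0,1,0.2,3.4,0,0])

```text
time_s: 20.98
tcp_pos: [0.5658, 0.339, 0.2172]
orientation: [-0.001, -0.0, 1.0, -0.0]
ft_force: [0.4, -1.0, -1.1]
width: 0.043
```

Call:
carry_out(targets=[1,0,0,1,0,1,0,0,4,0,1,0,0,4,0,1,0,0,3.2,0,1,0,0,0.5,0])

```text
time_s: 21.6
tcp_pos: [0.5643, 0.3356, 0.0875]
orientation: [-0.004, 0.001, 1.0, -0.002]
ft_force: [-1.8, 0.7, -0.9]
width: 0.0428
```

Call:
carry_out(targets=[1,0,0,0.1,0,1,0,0,0.1,0,1,0,0,0,0,1,0,0,0.1,0,1,0,0,0,0])

```text
time_s: 22.22
tcp_pos: [0.5667, 0.3379, 0.0881]
orientation: [0.0, 0.0, 1.0, 0.0]
ft_force: [-0.9, -0.0, -2.3]
width: 0.043
```

Call:
carry_out(targets=[1,0,0,0.1,0,1,0,0,0,0,1,0,0,0,0,1,0,0,0,0,1,0,0,0,0])

```text
time_s: 22.85
tcp_pos: [0.5667, 0.3378, 0.0868]
orientation: [0.0, 0.0, 1.0, 0.0]
ft_force: [1.1, 0.4, -2.0]
width: 0.0431
```

Call:
carry_out(targets=[1,0,0,0.15,0,1,0,0,0.1,0,1,0,0,0.05,0,1,0,0,0,0,1,0,0,0,0])

```text
time_s: 23.48
tcp_pos: [0.5667, 0.3378, 0.0839]
orientation: [0.0, 0.0, 1.0, 0.0]
ft_force: [-1.0, 0.0, -2.0]
width: 0.0428
```

Call:
carry_out(targets=[1,0,0,0.1,0,1,0,0,0,0,1,0,0,0.05,0,1,0,0,0,0,1,0,0,0,0])

```text
time_s: 24.1
tcp_pos: [0.5671, 0.338, 0.0833]
orientation: [0.001, 0.0, 1.0, 0.0]
ft_force: [-0.9, -0.6, 5.4]
width: 0.0424
```

Call:
carry_out(targets=[0.2,0,0,0,0,-0.3,0,0,0,0,-1,0,0,0,0,-1,0,0,0,0,-1,0,0,0,0])

```text
time_s: 24.72
tcp_pos: [0.5666, 0.3377, 0.0821]
orientation: [-0.0, 0.0, 1.0, -0.0]
ft_force: [0.6, 0.0, 0.5]
width: 0.0856
```

Call:
carry_out(targets=[-1,0,0,-1,0,-1,0,0,-3,0,-1,0,0,-4,0,-1,0,0,-4,0,-1,0,0,-2.5,0])

```text
time_s: 25.35
tcp_pos: [0.5676, 0.3382, 0.2307]
orientation: [0.002, 0.0, 1.0, 0.001]
ft_force: [-0.3, -0.0, -0.2]
width: 0.0853
```

```bash
python3 - <<'E'
from h import *
s=manip.get_state();print(s['tcp_pos'],s['width'])
a=manip.get_image("scene")[:,:,::-1];b=manip.get_image("top")[:,:,::-1]
cv2.imwrite("pics/b3s.png",a);cv2.imwrite("pics/b3t.png",b)
T=Cam("top")
print(blobs(b.copy(),*HS['red']))
cv2.imwrite("pics/b3.png",np.hstack([cv2.resize(a[60:280,180:420],None,fx=1.6,fy=2),cv2.resize(b[150:310,100:320],None,fx=1.8,fy=2.75)]))
E
```

```text
[0.56756921 0.33819028 0.23069432] 0.08525434728778802
[((np.int32(265), np.int32(195), np.int32(17), np.int32(17), np.int32(236)), array([273.1, 202.8]))]
```

View pics/b3.png

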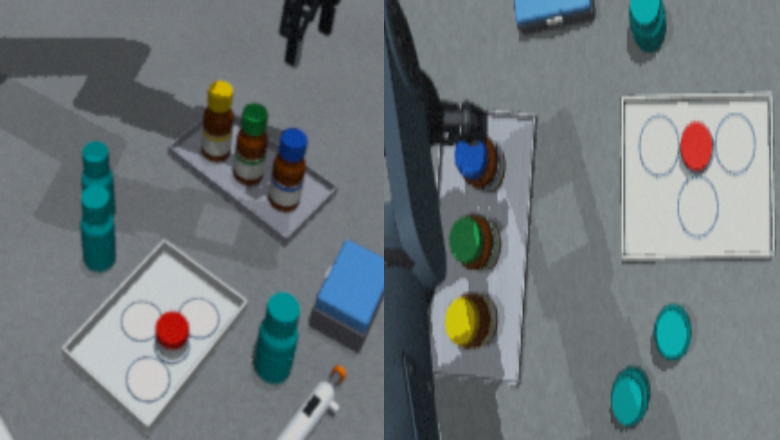

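All three bottles stand upright in the spill tray, at crop caps (220,90), (255,115) and (292,145). The pot is unchanged at (172,335). On to the pot.

Call:
carry_out(targets=[-1,-0.2,-3.7,0,0,-1,-0.2,-3.7,0,0,-1,-0.2,-3.7,0,0,-1,-0.2,-3.7,0,0,-1,-0.2,-3.7,0,0])

```text
time_s: 26.08
tcp_pos: [0.5758, 0.1515, 0.2261]
orientation: [-0.001, 0.0, 1.0, -0.0]
ft_force: [-0.5, 0.3, -0.8]
width: 0.0852
```

Call:
carry_out(targets=[-1,-0.2,-3.7,0,0,-1,-0.2,-3.7,0,0,-1,-0.2,-3.7,0,0,-1,-0.2,-3.6,0,0,-1,0,0,0,0])

```text
time_s: 26.7
tcp_pos: [0.5843, 0.0034, 0.2262]
orientation: [-0.001, 0.002, 1.0, -0.0]
ft_force: [0.2, 0.7, 0.3]
width: 0.0857
```

Call:
carry_out(targets=[-1,0,0,4,0,-1,0,0,4,0,-1,0,0,4,0,-1,0,0,3,0,-1,0,0,0,0])

```text
time_s: 27.32
tcp_pos: [0.5819, 0.0072, 0.0745]
orientation: [-0.004, -0.0, 1.0, 0.001]
ft_force: [-0.8, 0.1, 1.0]
width: 0.0852
```

Call:
carry_out(targets=[-1,-0.1,0.1,3,0,-1,0,0,2,0,-1,0,0,0.5,0,-1,0,0,0,0,-1,0,0,0,0])

```text
time_s: 27.95
tcp_pos: [0.5865, 0.0068, 0.0236]
orientation: [0.001, 0.0, 1.0, -0.0]
ft_force: [0.3, 0.3, -0.1]
width: 0.0856
```

Call:
carry_out(targets=[-1,0,0,0.7,0,-1,0,0,0.4,0,-1,0,0,0,0,-1,0,0,0,0,-1,0,0,0,0])

```text
time_s: 28.58
tcp_pos: [0.5857, 0.0067, 0.0114]
orientation: [0.0, 0.0, 1.0, -0.0]
ft_force: [0.1, -0.3, -0.3]
width: 0.0851
```

```bash
python3 - <<'E'
from h import *
a=manip.get_image("scene")[:,:,::-1]
s=manip.get_state();print(s['tcp_pos'],s['width'],s['ft_force'])
cv2.imwrite("pics/p1.png",cv2.resize(a[150:280,200:345],None,fx=4,fy=4))
E
```

```text
[0.58567617 0.00675916 0.01137726] 0.08579236874022099 [-0.88564156 -0.1789111  -0.75107119]
```

View pics/p1.png

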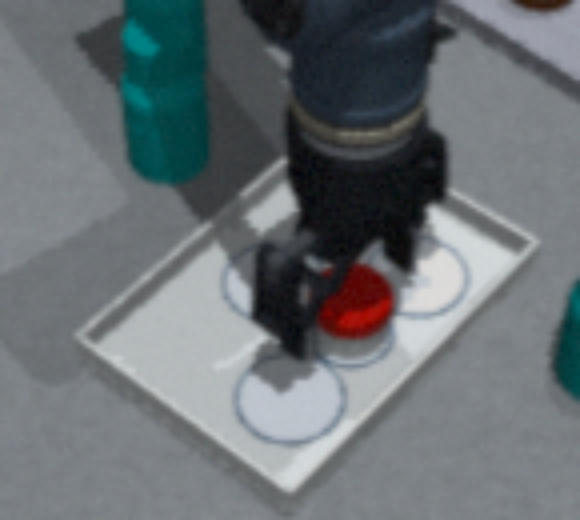

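The fingers straddle the red lid at crop (352,305). Close.

Call:
carry_out(targets=[1,0,0,0,0,1,0,0,0,0,1,0,0,0,0,1,0,0,0,0,1,0,0,0,0])

```text
time_s: 29.25
tcp_pos: [0.5858, 0.0068, 0.0117]
orientation: [0.0, 0.0, 1.0, -0.0]
ft_force: [-0.7, -1.5, 4.3]
width: 0.049
```

Call:
carry_out(targets=[1,0,0,-0.3,0,1,0,0,-1,0,1,0,0,-2,0,1,0,0,-3,0,1,0,0,0,0])

```text
time_s: 29.88
tcp_pos: [0.5875, 0.0065, 0.0767]
orientation: [0.003, 0.0, 1.0, -0.001]
ft_force: [0.2, 0.1, -0.4]
width: 0.0488
```

```bash
python3 - <<'E'
from h import *
a=manip.get_image("scene")[:,:,::-1]
s=manip.get_state();print(s['tcp_pos'],s['width'],s['ft_force'])
cv2.imwrite("pics/p2.png",cv2.resize(a[150:280,200:345],None,fx=4,fy=4))
T=Cam("scene")
print(blobs(a[150:280].copy(),*HS['red']), T.proj(s['tcp_pos']+[0,0,.019]))
E
```

```text
[0.58637403 0.00666121 0.07537931] 0.048934457824742775 [ 0.69287597 -0.08484845  0.6126593 ]
[((np.int32(286), np.int32(51), np.int32(14), np.int32(16), np.int32(128)), array([292.2,  59.9]))] [288.8052442  207.29889985]
```

View pics/p2.png

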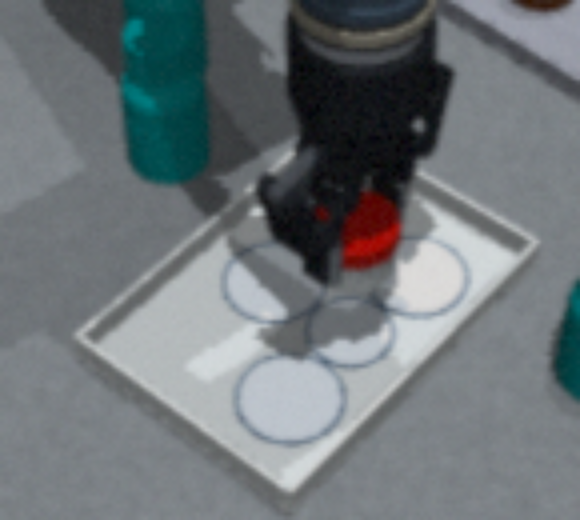

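The pot is lifted, upright in the jaws at crop (368,230). Up and over to the pan.

Call:
carry_out(targets=[1,0,0,-4,0,1,0,0,-4,0,1,0,0,-1,0,1,0,0,0,0,1,0.4,-2.5,0,0])

```text
time_s: 30.55
tcp_pos: [0.5802, -0.0169, 0.1622]
orientation: [-0.002, -0.001, 1.0, 0.001]
ft_force: [-0.6, -0.6, -1.5]
width: 0.0488
```

Call:
carry_out(targets=[1,1,-4,0,0,1,1,-4,0,0,1,1,-4,0,0,1,1,-4,0,0,1,1,-4,0,0])

```text
time_s: 31.18
tcp_pos: [0.5298, -0.2187, 0.1617]
orientation: [-0.002, 0.0, 1.0, 0.001]
ft_force: [1.0, -0.4, 0.6]
width: 0.0487
```

Call:
carry_out(targets=[1,1,-4,0,0,1,1,-4,0,0,1,1,-3,0,0,1,0,-1,0,0,1,0,0,0,0])

```text
time_s: 31.8
tcp_pos: [0.5011, -0.3377, 0.1628]
orientation: [-0.001, 0.001, 1.0, 0.001]
ft_force: [0.1, 0.3, -0.6]
width: 0.0488
```

Call:
carry_out(targets=[1,0,0,2,0,1,0,0,2,0,1,0,0,1,0,1,0,0,0,0,1,0,0,0,0])

```text
time_s: 32.42
tcp_pos: [0.5021, -0.3381, 0.1149]
orientation: [0.0, -0.0, 1.0, -0.0]
ft_force: [0.8, -0.1, -0.5]
width: 0.0489
```

Call:
carry_out(targets=[1,0,0,2,0,1,0,0,1,0,1,0,0,0.2,0,1,0,0,0,0,1,0,0,0,0])

```text
time_s: 33.05
tcp_pos: [0.5019, -0.3386, 0.0829]
orientation: [0.0, 0.0, 1.0, -0.0]
ft_force: [0.1, 0.2, -1.0]
width: 0.0487
```

```bash
python3 - <<'E'
from h import *
a=manip.get_image("scene")[:,:,::-1]
s=manip.get_state();print(s['tcp_pos'],s['width'],s['ft_force'])
cv2.imwrite("pics/p3.png",cv2.resize(a[225:345,70:220],None,fx=4,fy=4))
E
```

```text
[ 0.50182455 -0.33851738  0.08289489] 0.04869793715090378 [ 0.27681701  0.22942701 -0.34892594]
```

View pics/p3.png

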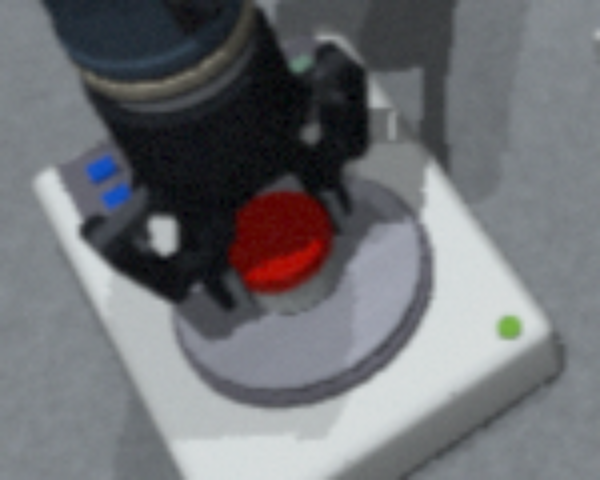

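```bash
python3 - <<'E'
from h import *
S=Cam("scene");a=load("pics/scene0.png")
for p in ([.502,-.3385,.07],[.502,-.3385,.099]): print((S.proj(p)-[70,225])*4)
# ellipse fit of pan in initial view
roi=a[255:335,100:190]; hsv=cv2.cvtColor(roi,cv2.COLOR_BGR2HSV); print(roi[38,45],hsv[38,45],roi[70,20])
m=cv2.inRange(roi,(125,115,115),(190,170,165)); m=cv2.morphologyEx(m,cv2.MORPH_CLOSE,np.ones((5,5))); m=cv2.morphologyEx(m,cv2.MORPH_OPEN,np.ones((5,5)))
c=max(cv2.findContours(m,0,cv2.CHAIN_APPROX_NONE)[0],key=cv2.contourArea); e=cv2.fitEllipse(cv2.convexHull(c)); print(e,(e[0][0]+100,e[0][1]+255))
# centre proj of a circle is nearly the ellipse centre
print("pan",S.plane((e[0][0]+100,e[0][1]+255),.07))
E
```

```text
[296.50581102 272.26549386]
[280.94855752 242.73687137]
[161 149 143] [110  29 161] [203 200 195]
((45.56830596923828, 42.2728271484375), (55.62760543823242, 69.12031555175781), 61.88380432128906) (145.56830596923828, 297.2728271484375)
pan [ 0.5117533  -0.34226126  0.07      ]
```

The ellipse fit took in the pan's dark side. The drawn circle matched the bright top, and the top view agrees, so I'll set down.

Call:
carry_out(targets=[1,0,0,0.2,0,1,0,0,0.1,0,1,0,0,0,0,1,0,0,0.1,0,1,0,0,0,0])

```text
time_s: 33.72
tcp_pos: [0.5015, -0.3382, 0.0782]
orientation: [-0.0, 0.0, 1.0, 0.0]
ft_force: [1.1, 0.4, -0.2]
width: 0.049
```

Call:
carry_out(targets=[1,0,0,0.1,0,1,0,0,0,0,1,0,0,0.05,0,1,0,0,0,0,1,0,0,0,0])

```text
time_s: 34.35
tcp_pos: [0.5016, -0.3383, 0.0776]
orientation: [0.0, 0.0, 1.0, -0.0]
ft_force: [-1.2, 1.0, 5.8]
width: 0.0486
```

Contact. Release and go straight up.

Call:
carry_out(targets=[0.2,0,0,0,0,-0.3,0,0,0,0,-1,0,0,0,0,-1,0,0,0,0,-1,0,0,0,0])

```text
time_s: 34.98
tcp_pos: [0.5015, -0.3382, 0.0766]
orientation: [-0.0, 0.0, 1.0, 0.0]
ft_force: [-0.7, 0.1, -0.3]
width: 0.0854
```

Call:
carry_out(targets=[-1,0,0,-1,0,-1,0,0,-3,0,-1,0,0,-4,0,-1,0,0,-4,0,-1,0,0,-3.3,0])

```text
time_s: 35.6
tcp_pos: [0.5018, -0.3384, 0.2324]
orientation: [0.001, 0.0, 1.0, -0.001]
ft_force: [-0.4, 0.5, 0.5]
width: 0.0854
```

Call:
carry_out(targets=[-1,-0.5,4,0,0,-1,-0.5,4,0,0,-1,-0.5,4,0,0,-1,-0.5,4,0,0,-1,-0.5,4,0,0])

```text
time_s: 36.22
tcp_pos: [0.5267, -0.137, 0.2306]
orientation: [0.001, 0.0, 1.0, -0.0]
ft_force: [0.0, -1.1, -0.3]
width: 0.0852
```

```bash
python3 - <<'E'
from h import *
s=manip.get_state();print(s['tcp_pos'],s['width'])
a=manip.get_image("scene")[:,:,::-1];b=manip.get_image("top")[:,:,::-1]
T=Cam("top");r=blobs(b.copy(),*HS['red']);print(r)
for q in r: print(T.plane(q[1],.106))
cv2.imwrite("pics/p4.png",np.hstack([cv2.resize(a[225:345,70:220],None,fx=2.6,fy=4),cv2.resize(b[185:300,345:445],None,fx=3.8,fy=4.1739)]))
E
```

```text
[ 0.52670803 -0.13697128  0.23064973] 0.08518706403856838
[((np.int32(394), np.int32(222), np.int32(19), np.int32(19), np.int32(275)), array([402.7, 230.9]))]
[ 0.50177782 -0.33702413  0.106     ]
```

View pics/p4.png

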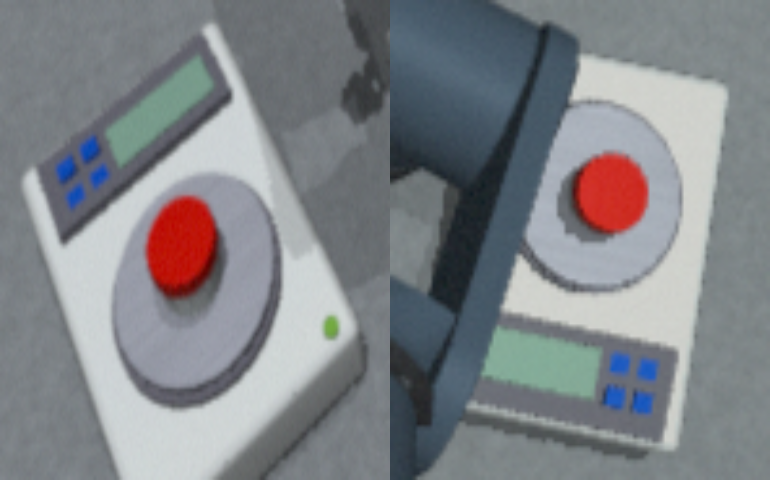

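The pot stands upright at world (0.502, -0.337), about 1 mm from the pan centre in the top view. Now I'll bring the bottles back, blue first.

Call:
carry_out(targets=[-1,-0.3,4,0,0,-1,-0.3,4,0,0,-1,-0.3,4,0,0,-1,-0.3,4,0,0,-1,-0.3,4,0,0])

```text
time_s: 36.95
tcp_pos: [0.5422, 0.0622, 0.2305]
orientation: [0.001, 0.0, 1.0, -0.0]
ft_force: [0.2, -0.1, -0.2]
width: 0.0852
```

Call:
carry_out(targets=[-1,-0.3,4,0,0,-1,-0.3,4,0,0,-1,-0.3,4,0,0,-1,-0.4,4,0,0,-1,-0.4,4,0,0])

```text
time_s: 37.58
tcp_pos: [0.5594, 0.2623, 0.2304]
orientation: [0.001, 0.0, 1.0, -0.0]
ft_force: [0.7, 0.1, 0.5]
width: 0.0856
```

Call:
carry_out(targets=[-1,-0.4,4,0,0,-1,-0.4,3.6,0,0,-1,0,0,0,0,-1,0,0,0,0,-1,0,0,0,0])

```text
time_s: 38.2
tcp_pos: [0.5669, 0.3363, 0.2299]
orientation: [-0.0, 0.001, 1.0, -0.0]
ft_force: [0.6, -1.0, -0.3]
width: 0.0855
```

Call:
carry_out(targets=[-1,0,0.1,4,0,-1,0,0,4,0,-1,0,0,4,0,-1,0,0,2.7,0,-1,0,0,0,0])

```text
time_s: 38.83
tcp_pos: [0.5652, 0.3369, 0.0806]
orientation: [-0.003, 0.001, 1.0, -0.001]
ft_force: [0.3, -0.6, -0.7]
width: 0.0853
```

Call:
carry_out(targets=[1,0,0,0,0,1,0,0,0,0,1,0,0,0,0,1,0,0,0,0,1,0,0,0,0])

```text
time_s: 39.45
tcp_pos: [0.568, 0.3393, 0.0848]
orientation: [0.002, -0.0, 1.0, 0.001]
ft_force: [-0.5, 0.7, 6.9]
width: 0.0427
```

Call:
carry_out(targets=[1,0,0,-0.5,0,1,0,0,-2,0,1,0,0,-4,0,1,0,0,-4,0,1,0,0,-3,0])

```text
time_s: 40.08
tcp_pos: [0.5671, 0.339, 0.2209]
orientation: [0.001, 0.0, 1.0, 0.0]
ft_force: [0.2, -0.4, -1.6]
width: 0.0427
```

Call:
carry_out(targets=[1,-0.2,-4,0,0,1,-0.2,-4,0,0,1,-0.2,-4,0,0,1,-0.2,-4,0,0,1,-0.2,-4,0,0])

```text
time_s: 40.7
tcp_pos: [0.5765, 0.1376, 0.2189]
orientation: [0.0, 0.0, 1.0, 0.0]
ft_force: [-0.4, -0.1, -1.9]
width: 0.0428
```

Call:
carry_out(targets=[1,-0.3,-4,0,0,1,-0.3,-4,0,0,1,-0.3,-4,0,0,1,-0.3,-4,0,0,1,-0.2,-3.5,0,0])

```text
time_s: 41.32
tcp_pos: [0.5906, -0.0577, 0.2189]
orientation: [0.0, 0.0, 1.0, -0.0]
ft_force: [-1.1, 0.5, -1.8]
width: 0.0425
```

Call:
carry_out(targets=[1,0,0,2,0,1,0,0,4,0,1,0,0,4,0,1,0,0,2.2,0,1,0,0,0,0])

```text
time_s: 41.95
tcp_pos: [0.5893, -0.0559, 0.0948]
orientation: [-0.002, 0.0, 1.0, 0.001]
ft_force: [-0.0, -0.0, -1.4]
width: 0.0428
```

Call:
carry_out(targets=[1,0,0,0.2,0,1,0,0,0.2,0,1,0,0,0.1,0,1,0,0,0,0,1,0,0,0,0])

```text
time_s: 42.58
tcp_pos: [0.5907, -0.0562, 0.091]
orientation: [0.0, 0.0, 1.0, -0.0]
ft_force: [-0.5, 0.3, -0.7]
width: 0.0431
```

Call:
carry_out(targets=[1,-0.1,0,0.2,0,1,0,0,0.1,0,1,0,0,0.1,0,1,0,0,0,0,1,0,0,0,0])

```text
time_s: 43.2
tcp_pos: [0.5916, -0.0562, 0.0868]
orientation: [-0.0, 0.0, 1.0, -0.0]
ft_force: [-0.4, -0.1, -1.6]
width: 0.0429
```

Call:
carry_out(targets=[1,0,0,0.1,0,1,0,0,0,0,1,0,0,0,0,1,0,0,0,0,1,0,0,0,0])

```text
time_s: 43.82
tcp_pos: [0.5917, -0.0563, 0.0859]
orientation: [0.0, 0.0, 1.0, -0.0]
ft_force: [-0.3, -0.4, -0.5]
width: 0.0431
```

Call:
carry_out(targets=[1,0,0,0.1,0,1,0,0,0,0,1,0,0,0.05,0,1,0,0,0,0,1,0,0,0,0])

```text
time_s: 44.45
tcp_pos: [0.5918, -0.0562, 0.0858]
orientation: [0.0, 0.0, 1.0, -0.0]
ft_force: [-1.1, 0.3, 7.6]
width: 0.0426
```

Call:
carry_out(targets=[0.2,0,0,0,0,-0.3,0,0,0,0,-1,0,0,0,0,-1,0,0,0,0,-1,0,0,0,0])

```text
time_s: 45.08
tcp_pos: [0.5915, -0.0562, 0.0841]
orientation: [-0.0, 0.0, 1.0, 0.0]
ft_force: [0.5, -1.3, 0.6]
width: 0.0854
```

Call:
carry_out(targets=[-1,0,0,-1,0,-1,0,0,-3,0,-1,0,0,-4,0,-1,0,0,-4,0,-1,0,0,-2.5,0])

```text
time_s: 45.7
tcp_pos: [0.5924, -0.0564, 0.2324]
orientation: [0.002, 0.0, 1.0, -0.001]
ft_force: [0.6, -0.7, 0.1]
width: 0.0855
```

Call:
carry_out(targets=[-1,1,4,0,0,-1,1,4,0,0,-1,1,4,0,0,-1,1,4,0,0,-1,1,4,0,0])

```text
time_s: 46.32
tcp_pos: [0.5413, 0.145, 0.2301]
orientation: [0.001, 0.0, 1.0, 0.0]
ft_force: [-0.5, 0.6, -0.8]
width: 0.0856
```

Call:
carry_out(targets=[-1,1.1,4,0,0,-1,1.1,4,0,0,-1,1.1,4,0,0,-1,1.1,4,0,0,-1,1.1,4,0,0])

```text
time_s: 46.95
tcp_pos: [0.4862, 0.3451, 0.2301]
orientation: [0.0, 0.0, 1.0, 0.0]
ft_force: [0.5, 0.3, 0.1]
width: 0.0856
```

Call:
carry_out(targets=[-1,0,0,2,0,-1,0,0,0,0,-1,0,0,0,0,-1,0,0,0,0,-1,0,0,0,0])

```text
time_s: 47.58
tcp_pos: [0.4872, 0.3435, 0.21]
orientation: [0.0, 0.001, 1.0, 0.0]
ft_force: [-0.5, 0.6, 0.1]
width: 0.0854
```

```bash
python3 - <<'E'
from h import *
s=manip.get_state();print(s['tcp_pos'],s['width'])
a=manip.get_image("scene")[:,:,::-1]
cv2.imwrite("pics/r1.png",cv2.resize(a[60:280,180:420],None,fx=2.7,fy=2.7))
E
```

```text
[0.48720312 0.34346689 0.20996389] 0.08539921046112668
```

View pics/r1.png

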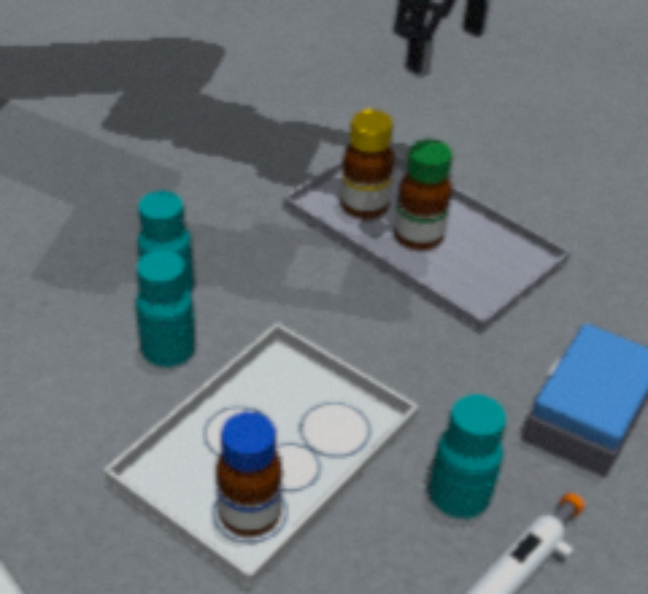

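Blue stands back centred in its ring, at crop (250,480). Now down onto green.

Call:
carry_out(targets=[-1,0,0,4,0,-1,0,0,4,0,-1,0,0,3,0,-1,0,0,1.7,0,-1,0,0,0,0])

```text
time_s: 48.25
tcp_pos: [0.4863, 0.3435, 0.0814]
orientation: [-0.001, 0.0, 1.0, -0.0]
ft_force: [0.4, -0.1, 0.4]
width: 0.086
```

Call:
carry_out(targets=[1,0,0,0,0,1,0,0,0,0,1,0,0,0,0,1,0,0,0,0,1,0,0,0,0])

```text
time_s: 48.88
tcp_pos: [0.4875, 0.3441, 0.0838]
orientation: [0.001, 0.0, 1.0, 0.0]
ft_force: [-0.2, -1.3, 6.4]
width: 0.0428
```

Call:
carry_out(targets=[1,0,0,-0.5,0,1,0,0,-2,0,1,0,0,-4,0,1,0,0,-4,0,1,0,0,-3,0])

```text
time_s: 49.5
tcp_pos: [0.4865, 0.3438, 0.2187]
orientation: [0.0, 0.0, 1.0, 0.0]
ft_force: [-0.2, -1.0, -3.4]
width: 0.0425
```

Call:
carry_out(targets=[1,-1.3,-3.5,0,0,1,-1.3,-3.5,0,0,1,-1.3,-3.5,0,0,1,-1.3,-3.5,0,0,1,-1.3,-3.5,0,0])

```text
time_s: 50.12
tcp_pos: [0.5512, 0.1676, 0.2168]
orientation: [-0.001, 0.0, 1.0, -0.0]
ft_force: [-0.4, 0.7, -1.8]
width: 0.0425
```

Call:
carry_out(targets=[1,-1.3,-3.5,0,0,1,-1.3,-3.5,0,0,1,-1.1,-3.3,0,0,1,0,0,2,0,1,0,0,3,0])

```text
time_s: 50.75
tcp_pos: [0.5891, 0.065, 0.1673]
orientation: [0.001, 0.001, 1.0, 0.0]
ft_force: [-0.5, -1.2, -3.2]
width: 0.0429
```

Call:
carry_out(targets=[1,0,0,4,0,1,0,0,3,0,1,0,0,0.4,0,1,0,0,0,0,1,0,0,0,0])

```text
time_s: 51.38
tcp_pos: [0.5898, 0.0657, 0.0948]
orientation: [0.001, 0.0, 1.0, -0.0]
ft_force: [0.1, -0.4, -2.0]
width: 0.0428
```

Call:
carry_out(targets=[1,0,0,0.3,0,1,0,0,0.3,0,1,0,0,0.2,0,1,0,0,0,0,1,0,0,0,0])

```text
time_s: 52.0
tcp_pos: [0.5886, 0.0657, 0.0853]
orientation: [-0.0, 0.0, 1.0, -0.0]
ft_force: [0.2, -0.6, -2.5]
width: 0.0434
```

Call:
carry_out(targets=[1,0,0,0.1,0,1,0,0,0,0,1,0,0,0.1,0,1,0,0,0,0,1,0,0,0,0])

```text
time_s: 52.62
tcp_pos: [0.589, 0.0657, 0.0848]
orientation: [0.001, 0.0, 1.0, -0.0]
ft_force: [-2.0, -0.2, 7.5]
width: 0.0428
```

Call:
carry_out(targets=[0.2,0,0,0,0,-0.3,0,0,0,0,-1,0,0,0,0,-1,0,0,0,0,-1,0,0,0,0])

```text
time_s: 53.25
tcp_pos: [0.5886, 0.0658, 0.0831]
orientation: [-0.0, 0.0, 1.0, 0.0]
ft_force: [-0.3, -1.0, -0.1]
width: 0.0855
```

Call:
carry_out(targets=[-1,0,0,-1,0,-1,0,0,-3,0,-1,0,0,-4,0,-1,0,0,-4,0,-1,0,0,-2.5,0])

```text
time_s: 53.88
tcp_pos: [0.5895, 0.0658, 0.2314]
orientation: [0.002, 0.0, 1.0, -0.0]
ft_force: [0.5, 0.1, 0.5]
width: 0.0858
```

Call:
carry_out(targets=[-1,2.2,3.5,0,0,-1,2.2,3.5,0,0,-1,2.2,3.5,0,0,-1,2.2,3.5,0,0,-1,2.2,3.5,0,0])

```text
time_s: 54.5
tcp_pos: [0.478, 0.2419, 0.2291]
orientation: [0.001, 0.0, 1.0, 0.0]
ft_force: [0.4, 0.2, -0.1]
width: 0.0849
```

Call:
carry_out(targets=[-1,2.3,3.6,0,0,-1,2.3,3.6,0,0,-1,2.3,3.6,0,0,-1,0,0,2,0,-1,0,0,0,0])

```text
time_s: 55.12
tcp_pos: [0.4084, 0.3488, 0.2078]
orientation: [-0.001, -0.001, 1.0, -0.001]
ft_force: [-0.1, -0.6, 0.0]
width: 0.0849
```

Call:
carry_out(targets=[-1,0,0,0,0,-1,0,0,0,0,-1,0,0,0,0,-1,0,0,0,0,-1,0,0,0,0])

```text
time_s: 55.75
tcp_pos: [0.4098, 0.3487, 0.2084]
orientation: [0.0, 0.0, 1.0, 0.0]
ft_force: [0.4, 0.5, 0.4]
width: 0.0854
```

Call:
carry_out(targets=[-1,0.1,0,4,0,-1,0,0,4,0,-1,0,0,3,0,-1,0,0,1.7,0,-1,0,0,0,0])

```text
time_s: 56.38
tcp_pos: [0.4079, 0.3483, 0.08]
orientation: [-0.001, 0.0, 1.0, -0.001]
ft_force: [0.5, -0.5, -0.3]
width: 0.0853
```

Call:
carry_out(targets=[1,0,0,0,0,1,0,0,0,0,1,0,0,0,0,1,0,0,0,0,1,0,0,0,0])

```text
time_s: 57.0
tcp_pos: [0.4093, 0.349, 0.0824]
orientation: [0.001, 0.0, 1.0, 0.0]
ft_force: [0.4, -1.5, 6.8]
width: 0.0426
```

Call:
carry_out(targets=[1,0,0,-0.5,0,1,0,0,-2,0,1,0,0,-4,0,1,0,0,-4,0,1,0,0,-3,0])

```text
time_s: 57.62
tcp_pos: [0.4085, 0.3488, 0.2177]
orientation: [0.0, 0.0, 1.0, 0.0]
ft_force: [0.4, -0.2, -2.4]
width: 0.0432
```

Call:
carry_out(targets=[1,-1.2,-3.5,0,0,1,-1.2,-3.5,0,0,1,-1.2,-3.5,0,0,1,-1.2,-3.5,0,0,1,-1.2,-3.5,0,0])

```text
time_s: 58.25
tcp_pos: [0.4682, 0.1727, 0.216]
orientation: [-0.001, 0.0, 1.0, 0.0]
ft_force: [0.9, 0.2, -3.1]
width: 0.0432
```

Call:
carry_out(targets=[1,-1.2,-3.5,0,0,1,-1.2,-3.5,0,0,1,-1.2,-3.5,0,0,1,-1.2,-3.5,0,0,1,-0.8,-2.8,0,0])

```text
time_s: 58.88
tcp_pos: [0.5246, 0.0045, 0.216]
orientation: [-0.0, 0.001, 1.0, 0.0]
ft_force: [0.7, -0.1, -1.9]
width: 0.0429
```

Call:
carry_out(targets=[1,0,0,2,0,1,0,0,4,0,1,0,0,4,0,1,0,0,2.4,0,1,0,0,0,0])

```text
time_s: 59.5
tcp_pos: [0.5226, 0.0062, 0.0904]
orientation: [-0.003, 0.0, 1.0, 0.001]
ft_force: [-0.3, -0.1, -1.2]
width: 0.043
```

Call:
carry_out(targets=[1,0,0,0.2,0,1,0,0,0.2,0,1,0,0,0.2,0,1,0,0,0,0,1,0,0,0,0])

```text
time_s: 60.12
tcp_pos: [0.5247, 0.0058, 0.0866]
orientation: [0.0, 0.0, 1.0, -0.0]
ft_force: [-0.6, 0.4, -2.7]
width: 0.0428
```

Call:
carry_out(targets=[1,0,0,0.1,0,1,0,0,0.1,0,1,0,0,0,0,1,0,0,0.1,0,1,0,0,0,0])

```text
time_s: 60.75
tcp_pos: [0.5248, 0.0057, 0.0835]
orientation: [0.0, 0.0, 1.0, -0.0]
ft_force: [0.2, -0.8, -0.1]
width: 0.0428
```

Call:
carry_out(targets=[1,0,0,0.1,0,1,0,0,0,0,1,0,0,0,0,1,0,0,0,0,1,0,0,0,0])

```text
time_s: 61.38
tcp_pos: [0.5251, 0.0056, 0.0835]
orientation: [0.001, 0.0, 1.0, -0.0]
ft_force: [-1.4, -0.9, 7.9]
width: 0.0429
```

Contact. Release, retreat up, then back out of view for a final check.

Call:
carry_out(targets=[0.2,0,0,0,0,-0.3,0,0,0,0,-1,0,0,0,0,-1,0,0,0,0,-1,0,0,0,0])

```text
time_s: 62.0
tcp_pos: [0.5246, 0.0058, 0.0822]
orientation: [-0.0, 0.0, 1.0, 0.0]
ft_force: [-0.3, 0.0, -0.2]
width: 0.0855
```

Call:
carry_out(targets=[-1,0,0,-1,0,-1,0,0,-3,0,-1,0,0,-4,0,-1,0,0,-4,0,-1,0,0,-2.5,0])

```text
time_s: 62.62
tcp_pos: [0.5253, 0.0057, 0.2301]
orientation: [0.002, 0.0, 1.0, -0.0]
ft_force: [-0.4, -0.0, -0.2]
width: 0.0853
```

Call:
carry_out(targets=[-1,1.5,4.5,0,0,-1,1.5,4.5,0,0,-1,1.5,4.5,0,0,-1,1.5,4.5,0,0,-1,1.5,4.5,0,0])

```text
time_s: 63.25
tcp_pos: [0.4491, 0.2322, 0.2281]
orientation: [0.001, 0.0, 1.0, 0.0]
ft_force: [-0.1, -0.4, 0.8]
width: 0.0856
```

Call:
carry_out(targets=[-1,1.5,4.5,0,0,-1,1.5,4.5,0,0,-1,1.5,4.5,0,0,-1,0,2,0,0,-1,0,0,0,0])

```text
time_s: 63.88
tcp_pos: [0.405, 0.3865, 0.2276]
orientation: [0.001, -0.001, 1.0, 0.0]
ft_force: [-0.6, 0.1, 0.3]
width: 0.0855
```

Call:
carry_out(targets=[-1,0,0,0,0,-1,0,0,0,0,-1,0,0,0,0,-1,0,0,0,0,-1,0,0,0,0])

```text
time_s: 64.5
tcp_pos: [0.4048, 0.3856, 0.2273]
orientation: [-0.0, 0.0, 1.0, -0.0]
ft_force: [-0.3, -0.3, 0.0]
width: 0.0852
```

```bash
python3 - <<'E'
from h import *
s=manip.get_state();print(s['tcp_pos'],s['width'],s['time_s'],abs(s['dq']).max())
a=manip.get_image("scene")[:,:,::-1].copy();b=manip.get_image("top")[:,:,::-1].copy()
cv2.imwrite("pics/fs.png",a);cv2.imwrite("pics/ft.png",b)
T=Cam("top");t0=load("pics/top0.png")
for k in("yel","grn","blu","red"):
    z=.114 if k!="red" else .106
    for nm,im in(("start",t0),("end",b)):
        r=[q for q in blobs(im,*HS[k],100) if q[0][0]>225 and q[0][1]>175 and q[0][1]<250]; print(k,nm,[T.plane(q[1],z)[:2].round(4) for q in r])
cv2.imwrite("pics/final.png",np.hstack([a[100:400,60:440],b[100:400,140:450]]))
E
```

```text
[0.40478517 0.38560227 0.22731797] 0.08522326322629603 64.5 0.0046260663542506755
yel start [array([0.525 , 0.0042])]
yel end [array([0.5239, 0.0039])]
grn start [array([0.5877, 0.0659])]
grn end [array([0.5863, 0.0651])]
blu start [array([ 0.5917, -0.0549])]
blu end [array([ 0.5912, -0.0554])]
red start [array([0.5767, 0.0061])]
red end [array([ 0.5018, -0.337 ])]
```

View pics/final.png

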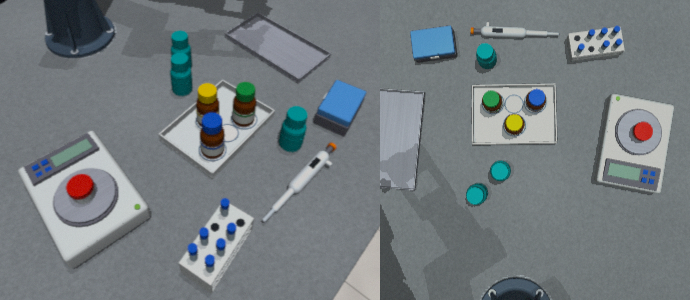

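The last views show the three bottles back on their rings, caps within 2 mm of their start positions. The pot is on the pan and the bystanders look unmoved. Hand in.

```bash
python3 -c "
from rig import manip
print(manip.job_done())"
```

```text
the job is handed in; nothing more can be done
None
```

The job is handed in, at about 65 s of the 147 s allowed. I moved the three bottles by their caps into the spill tray, set the red-lidded pot on the balance pan, then put each bottle back on its own ring. Each one was lowered until I felt contact before letting go. The hand-in reported no verdict.

**Last checks, from the top view:**
- **Bottles:** cap shifts from the start were about 1.1 mm for yellow, 1.6 mm for green and 0.7 mm for blue. All three stand upright.
- **Pot:** it stands upright at (0.502, -0.337), about 1 mm from the estimated pan centre of (0.5025, -0.338).
- **Everything else:** the gripper is open and clear of everything. The tip box, tube rack, pipette and turquoise look-alikes look unmoved by eye; I did not measure them.

**One check disagreed:** an ellipse fit to the pan in the scene view put its centre about 10 mm away. I discarded it because its mask seemed to take in the pan's dark side, and the pan circle drawn from the top-view centre matched the pan's bright top in the scene view.

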